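Sieve the slugs from the machined blocks and tip the blocks into the parts bin

ROBOT

A 7-joint arm with a two-finger parallel gripper is mounted at the origin on the work surface. World frame = base frame: x ahead of the robot, y to its left, z up, the work surface at z = 0. Lengths are in m, angles in rad, forces in N, time in s.
With the tool pointing down it reaches from about 0.4 to 0.85 m from the base axis. Payload 4.5 kg.
Tool frame: the origin (TCP) lies where the fingers leave the gripper's body, on its centre line; the fingertips stand 64 mm ahead of it and the grasp point (between the pads) lies 45 mm ahead of it; z points along the fingers, y is the line along which they close (so a half turn about z gives the same grasp; the last joint's range is limited). The gripper opens to 88 mm and grips with 3 to 60 N. Pads are 18 mm wide; open, the fingers measure 123 mm over their backs; the gripper's body (75 mm by 187 mm) begins 45 mm behind the grasp point.
Start: joints at [1.35, 0.689, -0.195, 1.565, 0.157, 0.902, -0.215], TCP at [0.158, -0.605, 0.303] pointing down, gripper open.
Joint ranges: [-3.01, 3.01], [-0.46, 2.08], [-1.47, 1.51], [0.13, 2.56], [-1, 4.14], [0.04, 2.09], [-2.66, 2.66]. Speed limits (rad/s): [2.57, 2.57, 3.14, 3.14, 3.14, 3.14, 3.14].

INTERFACE

Orientations are given as a unit quaternion [x, y, z, w].
In Python, from plant import r gives the robot as it stands.
- The arm moves only by the tool play_rows, never from a script. Its arguments are lists of equal length, an entry for each row: "translation": the shift along the tool's x, y, z in m, a list of three; "delta_rot": the turn, a rotation vector about the tool's x, y, z in degrees, a list of three; "grip": the opening, from -1 (shut) to 1 (fully open). In form: {"translation": [[x, y, z], ...], "delta_rot": [[rx, ry, rz], ...], "grip": [grip, ...]}. A call has 1 to 20 rows; each row shifts and turns the commanded pose from where the row before left it, along the tool's axes as they then stand; what a row does not reach is not made up. A row lasts 1/8 s, in which the tool goes at most 62.5 mm and 10.7 degrees, less where a joint would pass 70% of its speed; a pose out of reach is approached as far as the arm can. A call with a gripper value outside its range is refused whole. The fingers move at their own pace and stop on an object; "squeeze" is the grip in N (left out, the last holds). Time passes only in rows, so rows that do not move let the fingers close. It gives the time, the measured TCP pose, the force, the opening and the grip force at its end, in the units of the state.
- r.get_state(): the state, without advancing time (a new reading comes with each control period).
- r.snapshot(name): name is "side" or "top" or "wrist"; returns the picture (400x640x3 uint8, blue, green, red); there is no depth.
- r.get_calibration(name): a dict with "intrinsics" (3x3 intrinsics, pixels), "k1" (the pictures are not rectified: a ray, as slopes to the right and down, at radius r is drawn at 1 + k1 r^2 times it, then the intrinsics apply), "eye" and "rotation" of the camera in the world. Camera axes: x right, y up, looking along -z (the intrinsics and any distortion apply to the point x, -y, -z); pixel columns grow to the right and rows downward; lengths in m; the calibration is good to about 2 mm. A picture is of the moment at which its call begins: read the wrist's pose just before it. get_calibration takes no time and is no camera call; for the wrist camera it gives the pose at the moment of the call.
- r.finish_job(): hands the job in; it is judged then, once.
Trained networks look in the newest picture that a camera, given by its name, has taken for a name from the list of things; names that differ only in an ending like _2 or _b are one class to them, and where a whole thing is asked for, a point or a joint stands for the part that bears it (a point fixed in the world has none). Each returns a list of dicts, best first, with "confidence" (0 to 1); they miss things now and then, are a little off and sometimes report something else, mostly with a low value. They report only what shows in the picture. A call takes as long as a camera call. They do not tell look-alikes from the thing itself.
- r.look_for(camera, target): "point" ([x, y, z] in m, in world coordinates, good to about 4 mm: the middle of the surface that is visible of it).
- r.silhouettes(camera, target): "pixels" (400x640 bool, what is visible of it).
The state is a dict: "clock": time; "q": joint angles; "qd": joint speeds; "joint_torque": joint torques, N m; "tool_pos": TCP position; "eef_rot": TCP orientation; "contact_force": force on the tool from outside, world axes, zero at the start; "moment": the same for the moment, N m; "opening": opening from 0.0 (shut) to 1.0 (fully open); "finger_force": force on a finger pad.
Only numpy, scipy, OpenCV 4.12 (cv2) and the standard library are available. Lean on these libraries where they do the work, as an engineer would, in place of code of your own. Each camera call takes 0.05 s, during which the arm holds its last target. There are 200 camera calls.

TASK

Pick up the slotted basket by its handle and shake it over the shallow pan it stands in until every round slug has dropped into the pan, with all three blocks still in the basket. Then tip the three blocks out over the basket's lip into the empty blue bin, and stand the empty basket back upright inside the pan. Handle only the basket: keep the gripper off the blocks and the slugs, don't fling or drop the basket, and leave the other things on the bench where they are.

Things in the scene. Friction and masses are not known exactly. Their poses are not given: they have to be found in the camera images.
- basket: Sieve basket of bare steel sheet, 0.32 kg, standing in the pan. Origin: underside of its four 22 mm legs, straight below the handle; z up, x from pouring lip to back wall, y along the handle. Overall x -112 to 78, y -57 to 57 mm (the handle's uprights to 61). Side and back walls rise to z = 65 mm; at the lip end there is no wall. Oily inside, as are blocks and slugs (friction about 0.25).
- basket_floor (a point): Middle of the basket's floor, top face, 25 mm above its origin; basket axes. Floor 3 mm thick, 108 mm wide, x -75 to 75 mm, with four 18 mm slots along its whole length between three 12 mm webs (at y -30, 0, 30 mm). Things on it slide at a tilt of about 15 degrees or in a brisk shake across the slots; nose-down by 45 to 55 degrees the blocks slide out over the lip.
- basket_grip (a point): Centre of the handle's grip, 120 mm above the basket's origin; basket axes. A black flat-sided bar 72 mm long (y), 18 mm thick (x), 26 mm high, carried over the middle of the basket by a flat upright at each end. Fingers closing along basket x hold it squarely; the space 40 mm below it is free.
- basket_lip (a point): Middle of the upper edge of the pouring lip, basket x = -112, z = 37 mm; basket axes. The lip is a plain plate as wide as the basket that rises at 18 degrees from the floor's end at x = -75 mm.
- pan: Shallow rectangular sheet-metal pan fixed on the bench, 260 (x) x 200 (y) x 30 mm high, walls and floor 3 mm. Origin: centre of its underside, z up. The basket stands in it with its lip towards the pan's -x side, within 0.14 rad. A basket centred in the pan has its origin at pan x = 17 mm.
- bin: Empty blue plastic bin fixed on the bench, 240 (x) x 170 (y) mm, walls 4 mm, back and side walls 100 mm high, front wall (-x side) 70 mm. Origin: centre of its underside; inner floor 4 mm up. (A second blue bin, full of rollers, far to the right, is not meant.)
- block1: One of three equal flat steel die blocks, 40 (x) x 38 (y) x 12 (z) mm with two 9 mm holes, 0.13 kg, lying flat on the basket's floor, too big for the slots. Origin at its centre.
- block2: One of three equal flat steel die blocks, 40 (x) x 38 (y) x 12 (z) mm with two 9 mm holes, 0.13 kg, lying flat on the basket's floor, too big for the slots. Origin at its centre.
- block3: One of three equal flat steel die blocks, 40 (x) x 38 (y) x 12 (z) mm with two 9 mm holes, 0.13 kg, lying flat on the basket's floor, too big for the slots. Origin at its centre.
- slug1: One of five equal round steel slugs, 14 mm diameter (axis z) x 9 mm thick, 11 g, lying at the start on the webs of the basket's floor; it passes a slot in any attitude. Origin at its centre.
- slug2: One of five equal round steel slugs, 14 mm diameter (axis z) x 9 mm thick, 11 g, lying at the start on the webs of the basket's floor; it passes a slot in any attitude. Origin at its centre.
- slug3: One of five equal round steel slugs, 14 mm diameter (axis z) x 9 mm thick, 11 g, lying at the start on the webs of the basket's floor; it passes a slot in any attitude. Origin at its centre.
- slug4: One of five equal round steel slugs, 14 mm diameter (axis z) x 9 mm thick, 11 g, lying at the start on the webs of the basket's floor; it passes a slot in any attitude. Origin at its centre.
- slug5: One of five equal round steel slugs, 14 mm diameter (axis z) x 9 mm thick, 11 g, lying at the start on the webs of the basket's floor; it passes a slot in any attitude. Origin at its centre.
- oil_bottle: Bystander: small white oil bottle, 34 mm diameter, 85 mm high, between pan and bin. Origin under its centre.
- wrench: Bystander: steel wrench, 170 mm long, lying on the left of the bench.
- brush: Bystander: brush, 190 mm long, lying on the right of the bench.
- dowel: Bystander: ground steel dowel standing on end, 28 mm diameter, 60 mm high, beyond the pan and bin. Origin under its centre.
- die_plate: Bystander: steel plate with two holes, 45 x 100 x 18 mm, lying beyond the pan and bin. Origin under its centre.
There are look-alikes about, which are no part of the job. What is shaped like the basket but orange or yellow is not meant. Leave any purple look-alike of the block1 alone.

How it is judged:
On the way:
1. all five slugs lie in the pan, below the basket's floor, while all three blocks are still in the basket (x of slug1 in the frame of pan between -0.13 and 0.13 m and y of slug1 in the frame of pan between -0.1 and 0.1 m and z of each of slug1, slug2, slug3, slug4, slug5 in the frame of pan below 0.03 m and z of each of slug1, slug2, slug3, slug4, slug5 in the frame of basket below 0.018 m and x of slug2 in the frame of pan between -0.13 and 0.13 m and y of slug2 in the frame of pan between -0.1 and 0.1 m and x of slug3 in the frame of pan between -0.13 and 0.13 m and y of slug3 in the frame of pan between -0.1 and 0.1 m and x of slug4 in the frame of pan between -0.13 and 0.13 m and y of slug4 in the frame of pan between -0.1 and 0.1 m and x of slug5 in the frame of pan between -0.13 and 0.13 m and y of slug5 in the frame of pan between -0.1 and 0.1 m and x of block1 in the frame of basket between -0.112 and 0.078 m and y of block1 in the frame of basket between -0.056 and 0.056 m and z of block1 in the frame of basket between 0.02 and 0.07 m and x of block2 in the frame of basket between -0.112 and 0.078 m and y of block2 in the frame of basket between -0.056 and 0.056 m and z of block2 in the frame of basket between 0.02 and 0.07 m and x of block3 in the frame of basket between -0.112 and 0.078 m and y of block3 in the frame of basket between -0.056 and 0.056 m and z of block3 in the frame of basket between 0.02 and 0.07 m), for 0.2 s.
At the end, for the whole second after the job is handed in: Blocks at rest in the blue bin (centres within its walls, below 65 mm); slugs in the pan, below its rim and the basket's floor; basket at rest in the pan, origin within 60 mm of the pan's centre in its x and y, under 20 mm up, upright within 0.2 rad (x of block1 in the frame of bin between -0.118 and 0.118 m and y of block1 in the frame of bin between -0.083 and 0.083 m and z of each of block1, block2, block3 in the frame of bin below 0.065 m and linear speed of each of block1, block2, block3, basket below 0.03 m/s and x of block2 in the frame of bin between -0.118 and 0.118 m and y of block2 in the frame of bin between -0.083 and 0.083 m and x of block3 in the frame of bin between -0.118 and 0.118 m and y of block3 in the frame of bin between -0.083 and 0.083 m and x of slug1 in the frame of pan between -0.13 and 0.13 m and y of slug1 in the frame of pan between -0.1 and 0.1 m and z of each of slug1, slug2, slug3, slug4, slug5 in the frame of pan below 0.03 m and z of each of slug1, slug2, slug3, slug4, slug5 in the frame of basket below 0.018 m and x of slug2 in the frame of pan between -0.13 and 0.13 m and y of slug2 in the frame of pan between -0.1 and 0.1 m and x of slug3 in the frame of pan between -0.13 and 0.13 m and y of slug3 in the frame of pan between -0.1 and 0.1 m and x of slug4 in the frame of pan between -0.13 and 0.13 m and y of slug4 in the frame of pan between -0.1 and 0.1 m and x of slug5 in the frame of pan between -0.13 and 0.13 m and y of slug5 in the frame of pan between -0.1 and 0.1 m and x of basket in the frame of pan between -0.06 and 0.06 m and y of basket in the frame of pan between -0.06 and 0.06 m and z of basket in the frame of pan below 0.02 m and angle between basket's own z axis and vertical below 0.2 rad); the robot touches nothing.
It fails at once if the gripper or arm touches a block or a slug (over 0.5 N) (contact force between any of the fingers, the arm and block1 above 0.5 N or contact force between any of the fingers, the arm and block2 above 0.5 N or contact force between any of the fingers, the arm and block3 above 0.5 N or contact force between any of the fingers, the arm and slug1 above 0.5 N or contact force between any of the fingers, the arm and slug2 above 0.5 N or contact force between any of the fingers, the arm and slug3 above 0.5 N or contact force between any of the fingers, the arm and slug4 above 0.5 N or contact force between any of the fingers, the arm and slug5 above 0.5 N).
It fails at once if the basket is flung or dropped (faster than 1 m/s) (linear speed of basket above 1 m/s).
It fails at once if a bystander (oil bottle, wrench, brush, dowel or die plate) is moved by more than 30 mm (distance of any of oil_bottle, wrench, brush, dowel, die_plate from where it was at the start of the episode above 0.03 m).
It also fails if it takes over 61 s, if anything falls off the work surface, if the arm or the gripper's body presses on something with over 40 N, if the wrist force passes 120 N, or if a joint passes its speed limit or range.

## Working session

There is one attempt and no reset: what is moved stays moved. The work goes in short steps, Python scripts to look and compute and a tool call to move; the robot and the scene stay as the last step left them, time stands still between calls to the robot, and variables do not carry over. Pictures are saved under pics/ and viewed, at most 10 in all, crops included, and the job is handed in when it is done.

Besides the shell and the picture viewer there is one more tool, called after "Request:" as name(argument=value, ...), one argument or row to a line, values as JSON. play_rows: Moves the arm, as the interface text tells. Its arguments: {"type":"object","properties":{"translation":{"type":"array","items":{"type":"array","items":{"type":"number"}}},"delta_rot":{"type":"array","items":{"type":"array","items":{"type":"number"}}},"grip":{"type":"array","items":{"type":"number"}},"squeeze":{"type":"number"}},"required":["translation","delta_rot","grip"]}

```bash
mkdir -p pics
cat > h.py <<'E'
import numpy as np, cv2
from scipy.spatial.transform import Rotation as R
from plant import r
np.set_printoptions(precision=4,suppress=True)
def ray(cam,u,v):
    c=r.get_calibration(cam);K=np.array(c["intrinsics"])
    d=np.linalg.solve(K,[u,v,1.])[:2]; rd=np.linalg.norm(d); q=rd
    for _ in range(20): q=rd/(1+c["k1"]*q*q)
    s=d*(q/rd if rd>0 else 1)
    Rm=np.array(c["rotation"])
    if Rm.shape!=(3,3): Rm=R.from_quat(Rm).as_matrix()
    return np.array(c["eye"]),Rm@np.array([s[0],-s[1],-1])
def at_z(cam,u,v,z):
    e,d=ray(cam,u,v); return e+d*(z-e[2])/d[2]
def proj(cam,P):
    c=r.get_calibration(cam);K=np.array(c["intrinsics"]);Rm=np.array(c["rotation"])
    if Rm.shape!=(3,3): Rm=R.from_quat(Rm).as_matrix()
    p=Rm.T@(np.array(P)-c["eye"]); s=np.array([p[0],-p[1]])/-p[2]
    s=s*(1+c["k1"]*(s@s)); return (K@[s[0],s[1],1])[:2]
E
python3 - <<'E'
from h import *
for n in("side","top"):
    cv2.imwrite(f"pics/{n}0.png",r.snapshot(n))
    c=r.get_calibration(n);print(n,c["eye"],c["k1"])
    for t in("basket","basket_grip","basket_lip","pan","bin","block1","slug1","oil_bottle","dowel","die_plate"):
        print(t,[(np.round(x["point"],3).tolist(),round(x["confidence"],2),proj(n,x["point"]).astype(int).tolist()) for x in r.look_for(n,t)])
s=r.get_state();print(s["tool_pos"],R.from_quat(s["eef_rot"]).as_matrix())
E
```

```text
side [ 0.4811 -1.1209  0.7799] -0.10751880181990396
basket [([0.269, -0.205, 0.036], 0.75, [209, 261]), ([0.292, 0.225, 0.04], 0.74, [238, 171]), ([0.781, -0.116, 0.037], 0.39, [419, 238])]
basket_grip [([0.268, -0.205, 0.04], 0.92, [209, 260]), ([0.286, 0.222, 0.046], 0.78, [236, 170]), ([0.579, -0.222, 0.044], 0.65, [342, 263]), ([0.776, 0.02, 0.018], 0.42, [406, 214])]
basket_lip [([0.269, -0.206, 0.037], 0.81, [209, 261]), ([0.581, -0.224, 0.053], 0.75, [343, 260]), ([0.284, 0.228, 0.043], 0.56, [236, 170])]
pan [([0.581, -0.237, 0.002], 0.96, [343, 281]), ([0.581, -0.225, 0.046], 0.24, [343, 263])]
bin [([0.579, 0.121, 0.059], 0.82, [334, 183])]
block1 [([0.638, -0.186, 0.036], 0.75, [366, 255]), ([0.665, -0.381, 0.01], 0.7, [388, 323]), ([0.547, -0.192, 0.038], 0.46, [328, 257]), ([0.535, -0.01, 0.046], 0.37, [320, 212])]
slug1 []
oil_bottle [([0.538, -0.009, 0.05], 0.89, [321, 210])]
dowel [([0.784, -0.118, 0.034], 0.67, [420, 239])]
die_plate [([0.776, 0.016, 0.019], 0.67, [406, 214])]
top [0.4533 0.0047 1.364 ] -0.013584375111540432
basket [([0.576, -0.206, 0.035], 0.77, [38
[... 281 characters left out ...]
[246, 268]), ([0.268, -0.204, 0.034], 0.79, [379, 274]), ([0.576, -0.204, 0.038], 0.59, [380, 182])]
pan [([0.577, -0.151, 0.001], 0.62, [363, 183])]
bin [([0.579, 0.21, 0.006], 0.88, [259, 180])]
block1 [([0.665, -0.372, 0.015], 0.69, [428, 158]), ([0.547, -0.191, 0.038], 0.67, [376, 191])]
slug1 [([0.582, -0.202, 0.043], 0.65, [380, 180])]
oil_bottle [([0.613, -0.235, 0.042], 0.56, [390, 171]), ([0.538, 0.003, 0.056], 0.51, [319, 192]), ([0.594, 0.431, 0.009], 0.41, [195, 175]), ([0.638, -0.175, 0.043], 0.36, [372, 164])]
dowel []
die_plate [([0.778, 0.034, 0.021], 0.97, [311, 123])]
[ 0.1576 -0.6048  0.3027] [[ 0.9677  0.2521  0.    ]
 [ 0.2521 -0.9677 -0.0001]
 [ 0.      0.0001 -1.    ]]
```

View pics/side0.png

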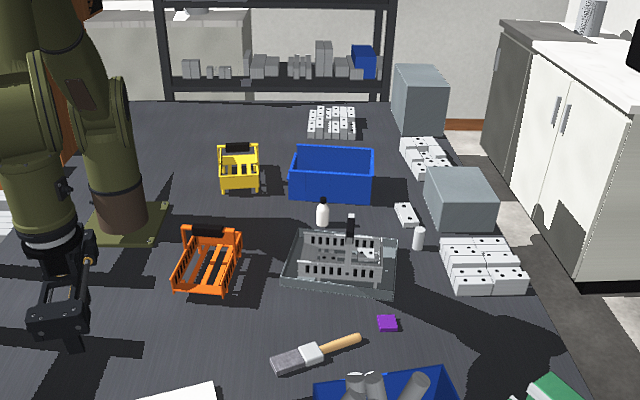

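Run:
```python
import cv2
a=cv2.imread("pics/top0.png");cv2.imwrite("pics/top0c.png",cv2.resize(a[110:300,180:450],None,fx=2.95,fy=2.95,interpolation=cv2.INTER_CUBIC))
b=cv2.imread("pics/side0.png");cv2.imwrite("pics/side0c.png",cv2.resize(b[200:330,260:430],None,fx=4.5,fy=4.5,interpolation=cv2.INTER_CUBIC))
```

```text
(no output)
```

View pics/top0c.png

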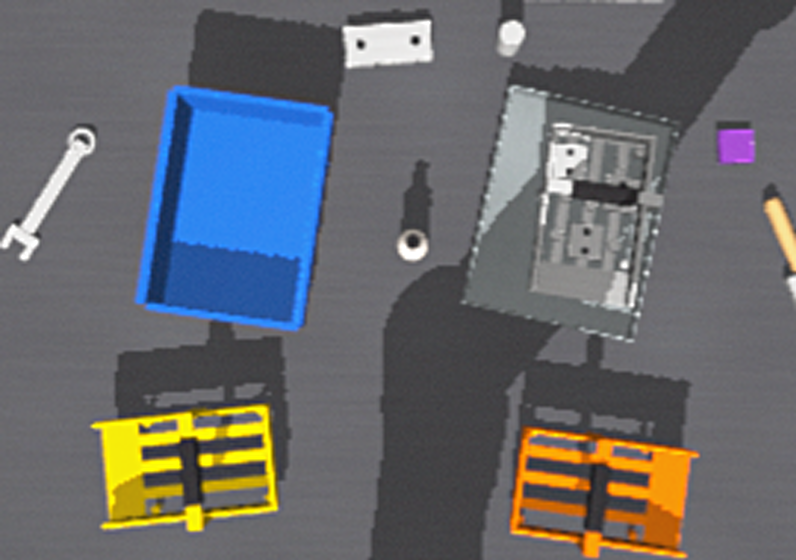

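View pics/side0c.png

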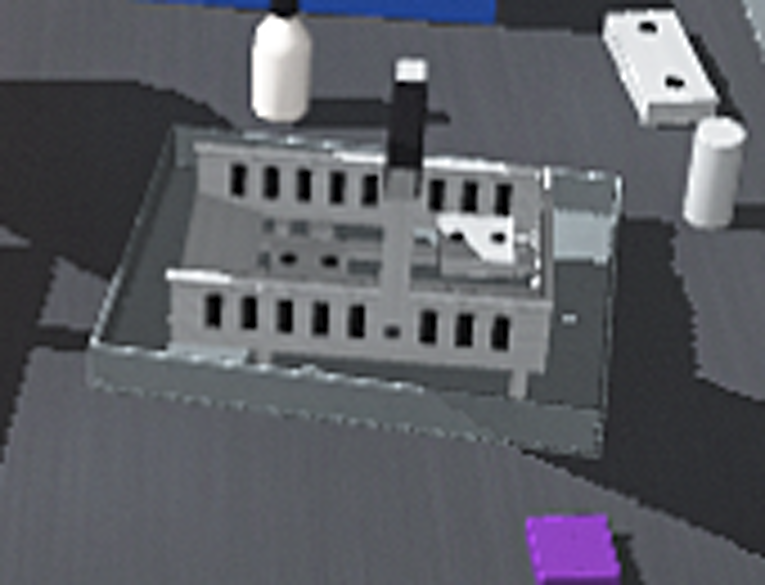

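The top crop shows the steel basket in the pan at full-picture pixel (384,183), with its black handle at about (385,176). The empty blue bin is at (259,180), the oil bottle at (320,193). The side crop shows the lip facing the robot (−x).

Basket candidates in the top picture are orange at (381,276), yellow at (246,268) and bare steel in the pan at (384,182). The bare steel one fits the description, and the crops confirm it. The purple block at (429,159) is a look-alike.

Run:
```python
from h import *
f=lambda x,y,z:at_z("top",180+x/2.95,110+y/2.95,z)
def rep(n,P): print(n,[p[:2].round(3).tolist() for p in P], np.mean(P,0)[:2])
pan=[f(*c,.03) for c in((512,88),(680,125),(633,338),(463,302))]
rep("pan",pan);print("yaw",[np.degrees(np.arctan2(*(a-b)[[1,0]])) for a,b in((pan[0],pan[3]),(pan[1],pan[2]))],[np.linalg.norm(pan[i]-pan[i-1]) for i in range(4)])
bk=[f(*c,.068) for c in((551,125),(655,138),(632,306),(533,290))]
rep("basket",bk);print("yaw",[np.degrees(np.arctan2(*(a-b)[[1,0]])) for a,b in((bk[0],bk[3]),(bk[1],bk[2]))],[np.linalg.norm(bk[i]-bk[i-1]) for i in range(4)])
b=[f(*c[:2],c[2]) for c in((172,90,.1),(332,107,.1),(302,327,.07),(138,302,.07))]
rep("bin",b)
im=cv2.imread("pics/top0.png")
m=np.zeros(im.shape[:2],bool)
sub=im[165:190,368:402]; d=(sub.max(2)<55)
n,l,st,ce=cv2.connectedComponentsWithStats(d.astype(np.uint8))
k=1+np.argmax(st[1:,4]);print(st[k],ce[k]);
for z in(.136,.123):print(at_z("top",368+ce[k][0],165+ce[k][1],z))
print("ends",at_z("top",180+575/2.95,110+190/2.95,.136),at_z("top",180+637/2.95,110+198/2.95,.136))
# side grip
im=cv2.imread("pics/side0.png");sub=im[205:250,335:365];d=(sub.max(2)<60)
n,l,st,ce=cv2.connectedComponentsWithStats(d.astype(np.uint8));k=1+np.argmax(st[1:,4]);print(st[k],ce[k]+[335,205],at_z("side",*(ce[k]+[335,205]),.125))
```

```text
pan [[0.722, -0.111], [0.682, -0.306], [0.436, -0.253], [0.474, -0.058]] [ 0.5788 -0.1819]
yaw [np.float64(-12.16607151563953), np.float64(-12.206002582734143)] [np.float64(0.2539017516863521), np.float64(0.1986312492191089), np.float64(0.2519457437389972), np.float64(0.1984835802013323)]
basket [[0.674, -0.152], [0.661, -0.269], [0.472, -0.244], [0.488, -0.134]] [ 0.5736 -0.1997]
yaw [np.float64(-5.691333499357187), np.float64(-7.547064027395302)] [np.float64(0.18626666158251098), np.float64(0.1174898040126821), np.float64(0.19025148128901662), np.float64(0.1114382109568517)]
bin [[0.7, 0.268], [0.684, 0.092], [0.443, 0.122], [0.468, 0.305]] [0.5739 0.1966]
[ 6  7 22  8 64] [18.5312  9.7656]
[ 0.5924 -0.2063  0.136 ]
[ 0.5939 -0.2085  0.123 ]
ends [ 0.593  -0.1699  0.136 ] [ 0.5855 -0.2357  0.136 ]
[  0  13  25  20 230] [347.413  226.3565] [ 0.5884 -0.189   0.125 ]
```

Request:
play_rows(
  translation=[
    [0.0514,-0.028,0],
    [0.0514,-0.028,0],
    [0.0514,-0.028,0],
    [0.0514,-0.028,0],
    [0.0514,-0.028,0],
    [0.0514,-0.028,0],
    [0.0514,-0.028,0],
    [0.0514,-0.028,0],
    [0.0514,-0.028,0],
    [0.0514,-0.028,0],
    [0,0,0],
    [0,0,0],
    [0,0,0],
    [0,0,0],
    [0,0,0],
    [0,0,0],
    [0,0,0],
    [0,0,0],
  ],
  delta_rot=[
    [0,0,0],
    [0,0,0],
    [0,0,0],
    [0,0,0],
    [0,0,0],
    [0,0,0],
    [0,0,0],
    [0,0,0],
    [0,0,0],
    [0,0,0],
    [0,0,-9.8],
    [0,0,-9.8],
    [0,0,-9.8],
    [0,0,-9.8],
    [0,0,-9.8],
    [0,0,-9.8],
    [0,0,-9.8],
    [0,0,0],
  ],
  grip=[1,1,1,1,1,1,1,1,1,1,1,1,1,1,1,1,1,1],
  squeeze=40,
)

```text
clock: 3.35
tool_pos: [0.5843, -0.2046, 0.3026]
eef_rot: [0.748, 0.663, 0.0, -0.0]
contact_force: [0.6, 0.6, -0.1]
opening: 1.0
finger_force: 0.0
```

Run:
```python
from h import *
s=r.get_state();print(s["clock"],np.array(s["q"]),s["tool_pos"],R.from_quat(s["eef_rot"]).as_matrix())
im=r.snapshot("wrist")
for t in("basket_grip","block1","slug1"):
    print(t,[(np.round(x["point"],3).tolist(),round(x["confidence"],2),proj("wrist",x["point"]).astype(int).tolist()) for x in r.look_for("wrist",t)])
cv2.imwrite("pics/w1.png",im)
```

```text
3.35 [ 0.5233  0.7106 -0.4751  1.5755  0.3758  0.9476 -0.1956] [ 0.5843 -0.2046  0.3026] [[ 0.1205  0.9927  0.    ]
 [ 0.9927 -0.1205  0.0004]
 [ 0.0004 -0.     -1.    ]]
basket_grip [([0.583, -0.205, 0.04], 0.77, [319, 174]), ([0.327, -0.204, 0.037], 0.64, [80, 202])]
block1 [([0.657, -0.373, 0.013], 0.6, [396, 296]), ([0.612, -0.232, 0.04], 0.58, [350, 196]), ([0.643, -0.177, 0.039], 0.56, [376, 138])]
slug1 [([0.541, -0.223, 0.038], 0.49, [280, 195]), ([0.553, -0.163, 0.037], 0.48, [283, 135]), ([0.636, -0.234, 0.037], 0.43, [373, 195])]
```

View pics/w1.png

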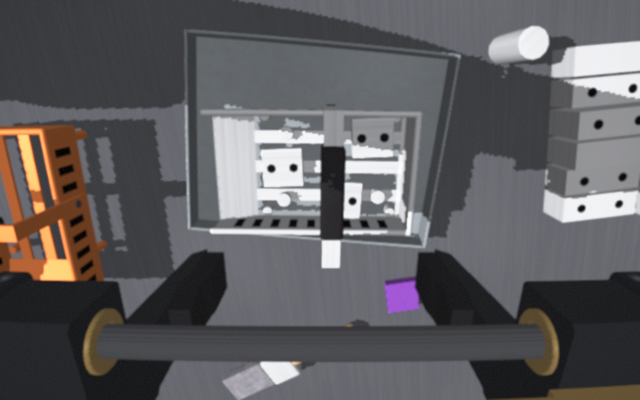

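The wrist view shows the handle bar at columns 321–344, rows 148–240. The basket's back wall is to the right and the lip to the left. Three blocks and some slugs are visible, with the purple look-alike outside the pan.

Run:
```python
from h import *
im=cv2.imread("pics/w1.png");d=(im[130:260,300:360].max(2)<45).astype(np.uint8)
n,l,st,ce=cv2.connectedComponentsWithStats(d);k=1+np.argmax(st[1:,4])
ys,xs=np.where(l==k);ys+=130;xs+=300;print(st[k])
rec=cv2.minAreaRect(np.c_[xs,ys].astype(np.float32));print(rec)
P=np.array([at_z("wrist",*p,.136) for p in cv2.boxPoints(rec)]);print(P,P.mean(0))
for a,b in((0,1),(1,2)):
  v=P[b]-P[a];print(np.linalg.norm(v),np.degrees(np.arctan2(v[1],v[0])))
# back wall and side-wall top edges
for p in((420,112),(408,232),(202,110),(212,232)):print(at_z("wrist",*p,.068))
```

```text
[  22   17   28   91 1059]
((334.7357177734375, 191.75852966308594), (91.1644058227539, 23.948328018188477), 85.73210906982422)
[[ 0.5884 -0.1638  0.136 ]
 [ 0.6053 -0.1646  0.136 ]
 [ 0.6034 -0.2341  0.136 ]
 [ 0.5852 -0.2334  0.136 ]] [ 0.5956 -0.199   0.136 ]
0.016881491745093898 -2.6072126900924952
0.06956609319036385 -91.54651686592118
[ 0.6783 -0.1537  0.068 ]
[ 0.6623 -0.2658  0.068 ]
[ 0.4887 -0.1288  0.068 ]
[ 0.4734 -0.243   0.068 ]
```

Request:
play_rows(
  translation=[
    [0.006,0.009,0.03],
    [0,0,0.03],
    [0,0,0.03],
    [0,0,0.025],
    [0,0,0.018],
    [0,0,0],
    [0,0,0],
    [0,0,0],
    [0,0,0],
    [0,0,0],
    [0,0,0],
  ],
  delta_rot=[
    [0,0,0.4],
    [0,0,0],
    [0,0,0],
    [0,0,0],
    [0,0,0],
    [0,0,0],
    [0,0,0],
    [0,0,0],
    [0,0,0],
    [0,0,0],
    [0,0,0],
  ],
  grip=[1,1,1,1,1,1,-1,-1,-1,-1,-1],
  squeeze=40,
)

```text
clock: 4.92
tool_pos: [0.594, -0.1994, 0.1699]
eef_rot: [0.75, 0.661, 0.0, 0.0]
contact_force: [-0.2, -0.3, 0.2]
opening: 0.46
finger_force: 0.0
```

Request:
play_rows(
  translation=[
    [0,0,0],
    [0,0,0],
    [0,0,0],
    [0,0,0],
    [0,0,0],
  ],
  delta_rot=[
    [0,0,0],
    [0,0,0],
    [0,0,0],
    [0,0,0],
    [0,0,0],
  ],
  grip=[-1,-1,-1,-1,-1],
)

```text
clock: 5.55
tool_pos: [0.5939, -0.1994, 0.1697]
eef_rot: [0.75, 0.661, -0.0, -0.0]
contact_force: [-0.1, 0.3, 0.4]
opening: 0.197
finger_force: 40.0
```

Request:
play_rows(
  translation=[
    [0,0,-0.007],
    [0.006,0,-0.007],
    [0.006,0,0],
    [0.018,0,0],
    [-0.036,0,0],
    [0.036,0,0],
    [-0.036,0,0],
    [0.036,0,0],
    [-0.036,0,0],
    [0.036,0,0],
    [-0.036,0,0],
    [0.036,0,0],
    [-0.018,0,0],
    [0,0,0],
  ],
  delta_rot=[
    [0,0,0],
    [0,0,0],
    [0,0,0],
    [0,0,0],
    [0,0,0],
    [0,0,0],
    [0,0,0],
    [0,0,0],
    [0,0,0],
    [0,0,0],
    [0,0,0],
    [0,0,0],
    [0,0,0],
    [0,0,0],
  ],
  grip=[-1,-1,-1,-1,-1,-1,-1,-1,-1,-1,-1,-1,-1,-1],
)

```text
clock: 7.3
tool_pos: [0.5952, -0.188, 0.1834]
eef_rot: [0.75, 0.661, -0.001, 0.0]
contact_force: [-0.3, -0.9, -7.7]
opening: 0.203
finger_force: 40.0
```

Run:
```python
from h import *
s=r.get_state();print(s["clock"],np.array(s["q"]),s["tool_pos"])
a=r.snapshot("top");b=r.snapshot("side");w=r.snapshot("wrist")
for n in("side","wrist"):
  for t in("block1","slug1"):
    print(n,t,[(np.round(x["point"],3).tolist(),round(x["confidence"],2),proj(n,x["point"]).astype(int).tolist()) for x in r.look_for(n,t)])
A=cv2.resize(b[195:310,270:410],(800,600),interpolation=cv2.INTER_CUBIC)[:,:]
B=cv2.resize(w,(480,300)); 
C=np.zeros((600,800,3),np.uint8);C[:300,:400]=cv2.resize(A,(400,300));C[:300,400:]=cv2.resize(a[150:220,340:433],(400,300),interpolation=cv2.INTER_CUBIC);C[300:,:480]=B
cv2.imwrite("pics/c2.png",C)
```

```text
7.3 [ 0.4492  0.8625 -0.3989  1.6584  0.4673  0.7178 -0.3082] [ 0.5952 -0.188   0.1834]
side block1 [([0.666, -0.384, 0.011], 0.73, [388, 324]), ([0.551, -0.176, 0.048], 0.59, [329, 249]), ([0.613, -0.18, 0.047], 0.56, [355, 250]), ([0.78, -0.116, 0.037], 0.38, [418, 238])]
side slug1 [([0.495, -0.466, 0.02], 0.51, [307, 353])]
wrist block1 [([0.616, -0.173, 0.05], 0.95, [350, 193]), ([0.547, -0.17, 0.049], 0.94, [243, 200]), ([0.655, -0.191, 0.049], 0.74, [411, 212])]
wrist slug1 [([0.559, -0.153, 0.011], 0.6, [265, 162])]
```

View pics/c2.png

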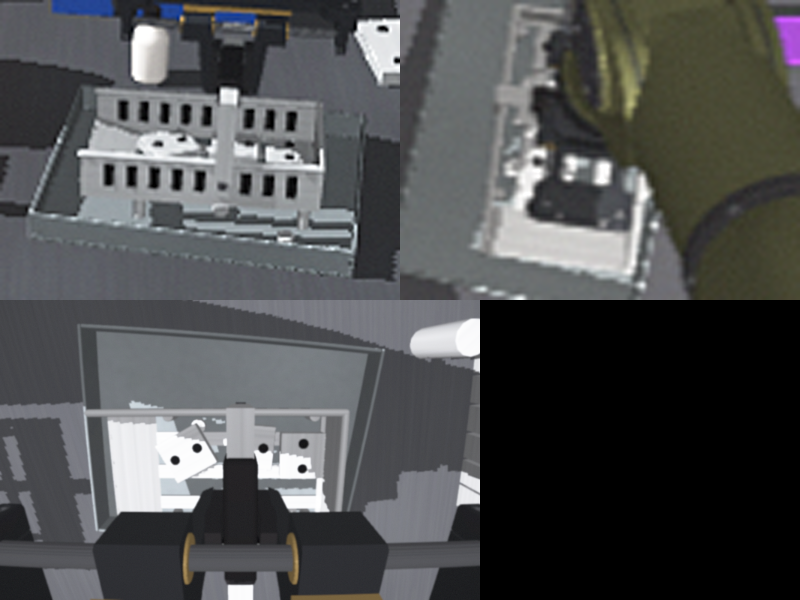

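The blocks have shifted, one is now skewed, and at least one slug has dropped into the pan. All three blocks are still inside, so I'll keep shaking.

Request:
play_rows(
  translation=[
    [0.02,0,0],
    [-0.042,0,0],
    [0.042,0,0],
    [-0.042,0,0],
    [0.042,0,0],
    [-0.042,0,0],
    [0.042,0.01,0],
    [-0.042,-0.02,0],
    [0.042,0.02,0],
    [-0.042,-0.02,0],
    [0.042,0.02,0],
    [-0.042,-0.01,0],
    [0.042,0,0],
    [-0.042,0,0],
    [0.042,0,0],
    [-0.042,0,0],
    [0.042,0,0],
    [-0.022,0,0],
    [0,0,0],
    [0,0,0],
  ],
  delta_rot=[
    [0,0,0],
    [0,0,0],
    [0,0,0],
    [0,0,0],
    [0,0,0],
    [0,0,0],
    [0,0,0],
    [0,0,0],
    [0,0,0],
    [0,0,0],
    [0,0,0],
    [0,0,0],
    [0,0,0],
    [0,0,0],
    [0,0,0],
    [0,0,0],
    [0,0,0],
    [0,0,0],
    [0,0,0],
    [0,0,0],
  ],
  grip=[-1,-1,-1,-1,-1,-1,-1,-1,-1,-1,-1,-1,-1,-1,-1,-1,-1,-1,-1,-1],
)

```text
clock: 10.15
tool_pos: [0.5965, -0.1882, 0.1851]
eef_rot: [0.75, 0.662, 0.001, 0.001]
contact_force: [-0.4, 0.2, 3.5]
opening: 0.203
finger_force: 40.0
```

Run:
```python
from h import *
s=r.get_state();print(s["clock"],s["tool_pos"],s["contact_force"])
b=r.snapshot("side");w=r.snapshot("wrist");a=r.snapshot("top")
for n in("wrist",):
  for t in("block1","slug1"):
    print(n,t,[(np.round(x["point"],3).tolist(),round(x["confidence"],2),proj(n,x["point"]).astype(int).tolist()) for x in r.look_for(n,t)])
C=np.zeros((600,800,3),np.uint8);C[:300,:400]=cv2.resize(b[205:290,270:400],(400,300),interpolation=cv2.INTER_CUBIC);C[:300,400:]=cv2.resize(a[150:220,340:433],(400,300),interpolation=cv2.INTER_CUBIC)
C[300:]=cv2.resize(w[110:285,90:530],(800,318),interpolation=cv2.INTER_CUBIC)[:300]
cv2.imwrite("pics/c3.png",C)
```

```text
10.15 [ 0.5965 -0.1882  0.1851] [-0.4252  0.1967  3.4567]
wrist block1 [([0.653, -0.193, 0.043], 0.91, [403, 209]), ([0.549, -0.171, 0.042], 0.73, [245, 196])]
wrist slug1 [([0.556, -0.156, 0.01], 0.42, [260, 163])]
```

View pics/c3.png

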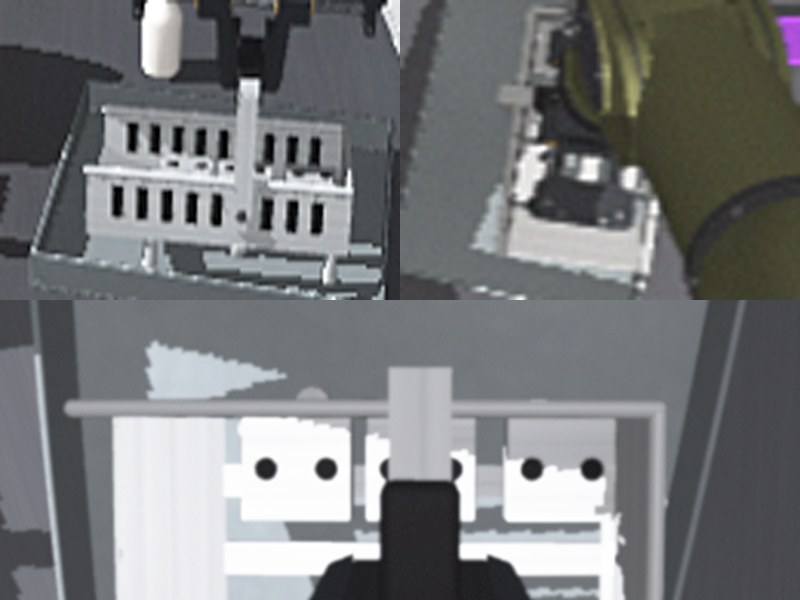

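The wrist view shows three blocks in a row at the left wall, a slug in the pan at crop (312,395), and bare webs. The force reads +3.5 N, so the basket may be touching something. I'll raise it a little and recheck.

Request:
play_rows(
  translation=[
    [0,0,-0.005],
    [0,0,-0.005],
    [0,0,-0.005],
    [0,0,0],
    [0,0,0],
  ],
  delta_rot=[
    [0,0,0],
    [0,0,0],
    [0,0,0],
    [0,0,0],
    [0,0,0],
  ],
  grip=[-1,-1,-1,-1,-1],
)

```text
clock: 11.02
tool_pos: [0.5951, -0.1895, 0.1985]
eef_rot: [0.75, 0.661, -0.0, -0.0]
contact_force: [0.0, -0.4, -7.6]
opening: 0.201
finger_force: 40.0
```

Run:
```python
from h import *
F=[];M=[]
for i in range(6):
    w=r.snapshot("wrist" if i%2 else "side");s=r.get_state();F.append(s["contact_force"]);M.append(s["moment"])
    if i%2==0:b=w
print(s["clock"],s["tool_pos"],np.mean(F,0),np.std(F,0),np.mean(M,0))
p=r.silhouettes("side","basket")
for x in p[:3]:
    ys,xs=np.where(x["pixels"]);print(x["confidence"],xs.min(),xs.max(),ys.min(),ys.max())
C=np.zeros((600,800,3),np.uint8);C[:300,:460]=cv2.resize(b[205:290,270:400],(460,300),interpolation=cv2.INTER_CUBIC)
C[300:]=cv2.resize(w[110:285,90:530],(800,318),interpolation=cv2.INTER_CUBIC)[:300]
cv2.imwrite("pics/c4.png",C)
```

```text
11.325 [ 0.5952 -0.1895  0.1986] [ 0.1552 -0.0183 -7.636 ] [0.2932 0.2284 0.62  ] [ 0.012  -0.1082 -0.0098]
0.89 171 242 223 295
0.83 217 259 142 192
0.81 297 384 210 279
```

View pics/c4.png

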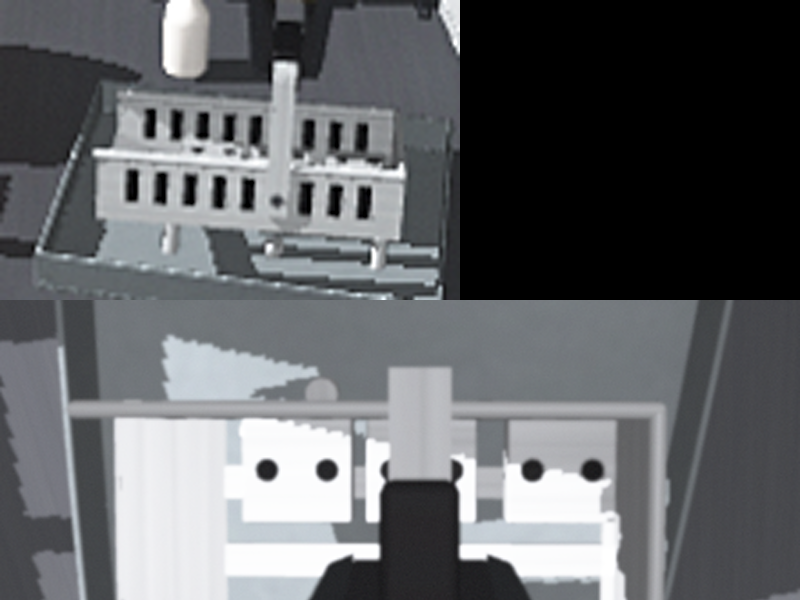

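The basket hangs level and carries about 7.6 N. Two slugs are visible in the pan, at side crop (272,247) and wrist crop (320,390), and the blocks lie along the left wall. I'll roll it both ways with shakes, then lift to count slugs.

Request:
play_rows(
  translation=[
    [-0.01,0,0],
    [-0.01,0,0],
    [0.02,0,0],
    [-0.036,0,0],
    [0.036,0,0],
    [-0.036,0,0],
    [0.026,0,0],
    [0,0,0],
    [0,0,0],
    [0,0,0],
    [0,0,0],
    [0.02,0,0],
    [-0.036,0,0],
    [0.036,0,0],
    [-0.036,0,0],
    [0.016,0,0],
    [0,0,0],
    [0,0,0],
    [0,0,0],
  ],
  delta_rot=[
    [0,6,0],
    [0,6,0],
    [0,0,0],
    [0,0,0],
    [0,0,0],
    [0,0,0],
    [0,0,0],
    [0,-6,0],
    [0,-6,0],
    [0,-6,0],
    [0,-6,0],
    [0,0,0],
    [0,0,0],
    [0,0,0],
    [0,0,0],
    [0,0,0],
    [0,6,0],
    [0,6,0],
    [0,0,0],
  ],
  grip=[-1,-1,-1,-1,-1,-1,-1,-1,-1,-1,-1,-1,-1,-1,-1,-1,-1,-1,-1],
)

```text
clock: 13.75
tool_pos: [0.5934, -0.2016, 0.1994]
eef_rot: [0.752, 0.66, -0.0, -0.0]
contact_force: [-0.9, -1.4, -7.6]
opening: 0.203
finger_force: 40.0
```

Request:
play_rows(
  translation=[
    [0,0,-0.02],
    [0,0,-0.03],
    [0,0,-0.03],
    [0,0,-0.03],
    [0,0,-0.02],
    [0,0,0],
    [0,0,0],
  ],
  delta_rot=[
    [0,0,0],
    [0,0,0],
    [0,0,0],
    [0,0,0],
    [0,0,0],
    [0,0,0],
    [0,0,0],
  ],
  grip=[-1,-1,-1,-1,-1,-1,-1],
)

```text
clock: 14.62
tool_pos: [0.5933, -0.1988, 0.3285]
eef_rot: [0.75, 0.662, -0.001, -0.001]
contact_force: [-0.6, -0.1, -7.7]
opening: 0.198
finger_force: 40.0
```

Run:
```python
from h import *
F=[]
for i in range(10):
    w=r.snapshot("wrist" if i%2 else "side");s=r.get_state();F.append(s["contact_force"])
    if i%2==0:b=w
print(s["clock"],s["tool_pos"],np.mean(F,0),np.std(F,0),np.array(s["q"]))
for n in("side","wrist"):
  for t in("block1","slug1"):
    print(n,t,[(np.round(x["point"],3).tolist(),round(x["confidence"],2),proj(n,x["point"]).astype(int).tolist()) for x in r.look_for(n,t)])
C=np.zeros((600,800,3),np.uint8);C[:350]=cv2.resize(b[195:320,265:425],(800,625),interpolation=cv2.INTER_CUBIC)[200:550]
C[350:,:]=cv2.resize(w[90:285,90:530],(800,354),interpolation=cv2.INTER_CUBIC)[:250]
cv2.imwrite("pics/c5.png",C);cv2.imwrite("pics/s5.png",b)
```

```text
15.125 [ 0.594  -0.1996  0.3296] [ 0.2093 -0.1138 -7.4311] [0.4692 0.5568 0.5207] [ 0.5096  0.6917 -0.4784  1.519   0.3524  1.0175 -0.187 ]
side block1 [([0.641, -0.185, 0.189], 0.74, [372, 201]), ([0.544, -0.171, 0.188], 0.73, [328, 198]), ([0.665, -0.382, 0.008], 0.64, [387, 324]), ([0.583, -0.178, 0.191], 0.54, [345, 199]), ([0.78, -0.116, 0.034], 0.2, [418, 239])]
side slug1 []
wrist block1 [([0.647, -0.18, 0.19], 0.7, [398, 176]), ([0.577, -0.164, 0.193], 0.68, [286, 165]), ([0.541, -0.16, 0.191], 0.64, [231, 166]), ([0.665, -0.357, 0.009], 0.48, [390, 275])]
wrist slug1 [([0.625, -0.279, 0.01], 0.49, [354, 223]), ([0.542, -0.264, 0.012], 0.42, [284, 220])]
```

View pics/c5.png

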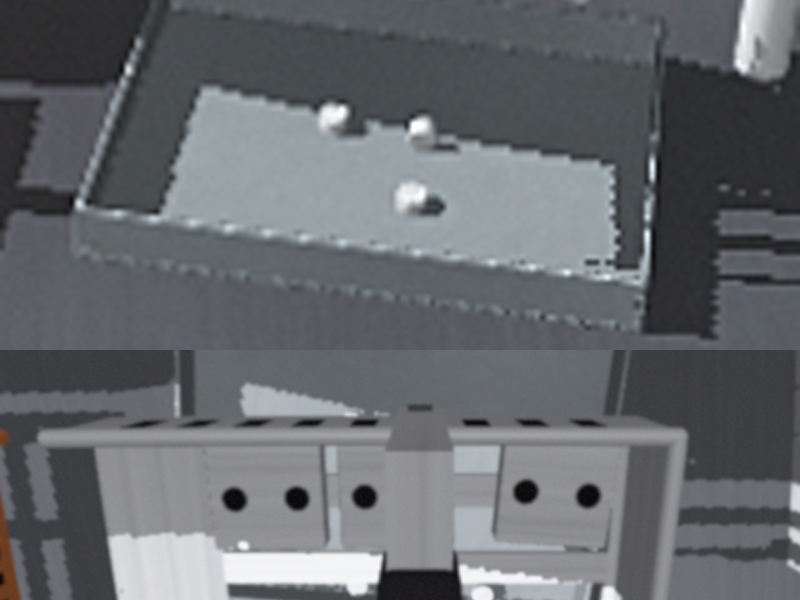

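Side crop: three slugs in the pan at (335,117), (421,128) and (411,198). Wrist crop: white blobs at (243,546), (353,586) and (482,592). I need to tell whether those lie on the webs or are seen through the slots in the pan.

Run:
```python
from h import *
wc=lambda u,v:((u-90)*800/440,(v-90)*354/195+350)
for p in((332,258.4),(349.2,260.6),(347.2,274.6)):
    P=at_z("side",*p,.010);print(P,"wrist crop",wc(*proj("wrist",P)))
tp=np.array(r.get_state()["tool_pos"]);o=tp-[0,0,.165];c=R.from_euler("z",-7.5,degrees=True)
for x,y in((243,546),(353,586),(482,592)):
    u,v=90+x*440/800,90+(y-350)*195/354
    print("blob pan",at_z("wrist",u,v,.010)," basket xy",c.inv().apply(at_z("wrist",u,v,o[2]+.03)-o))
w=r.snapshot("wrist");b=r.snapshot("side")
C=np.zeros((600,800,3),np.uint8)
C[:330]=cv2.resize(w[160:255,190:420],(800,330),interpolation=cv2.INTER_CUBIC)
C[330:]=cv2.resize(b[180:245,280:440],(800,325),interpolation=cv2.INTER_CUBIC)[:270]
cv2.imwrite("pics/c6.png",C)
```

```text
[ 0.5585 -0.1618  0.01  ] wrist crop (np.float64(354.85171252272613), np.float64(429.0044233306335))
[ 0.6002 -0.1708  0.01  ] wrist crop (np.float64(423.3562599348103), np.float64(434.8132974338021))
[ 0.5912 -0.2228  0.01  ] wrist crop (np.float64(419.49236758613114), np.float64(517.2964114527432))
blob pan [ 0.4739 -0.2275  0.01  ]  basket xy [-0.0627  0.0126  0.03  ]
blob pan [ 0.5413 -0.2641  0.01  ]  basket xy [-0.0239 -0.0024  0.03  ]
blob pan [ 0.6262 -0.2792  0.01  ]  basket xy [ 0.0227 -0.0044  0.03  ]
```

View pics/c6.png

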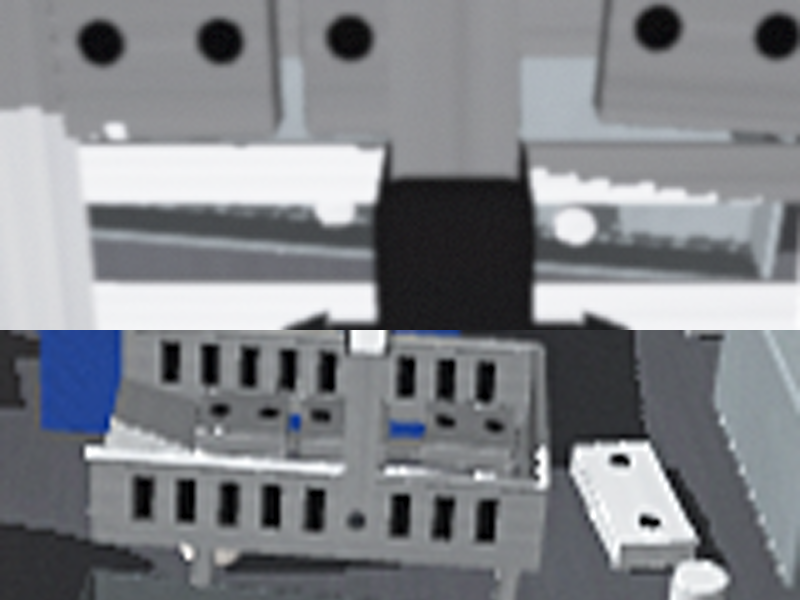

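The two blobs in the slot are cut off by the web, so they lie in the pan against its right wall at pan y ≈ −0.087, which the near wall hides from the side camera. With the three seen from the side, that makes five slugs in the pan with three blocks still in the basket. Next I'll check reach for the pour by fitting the arm's geometry.

```bash
cat > kin.py <<'E'
from h import *
from scipy.optimize import least_squares
import itertools
s=r.get_state()
Q=np.array([[1.35,.689,-.195,1.565,.157,.902,-.215],[.5233,.7106,-.4751,1.5755,.3758,.9476,-.1956],[.4492,.8625,-.3989,1.6584,.4673,.7178,-.3082],s["q"]])
P=np.array([[.1576,-.6048,.3027],[.5843,-.2046,.3026],[.5952,-.188,.1834],s["tool_pos"]])
RM=[R.from_matrix([[.9677,.2521,0],[.2521,-.9677,0],[0,0,-1]]),R.from_matrix([[.1205,.9927,0],[.9927,-.1205,0],[0,0,-1]]),R.from_quat([.75,.661,0,0]),R.from_quat(s["eef_rot"])]
def fk(q,p,sg):
    h,L1,L2,L3,b,t=p
    T=R.from_euler("z",b);pos=np.array([0,0,h])
    for i,ax in enumerate("zyzyzyz"):
        T=T*R.from_euler(ax,sg[i]*q[i])
        if i==1:pos=pos+T.apply([0,0,L1])
        if i==3:pos=pos+T.apply([0,0,L2])
        if i==5:pos=pos+T.apply([0,0,L3])
    return pos,T*R.from_euler("z",t)
def fit():
    best=None
    for s4 in itertools.product((1,-1),repeat=4):
        sg=[s4[0],1,s4[1],1,s4[2],1,s4[3]]
        for b in(-1.57,0,1.57,3.14):
          for t in(0,1.57,3.14,-1.57):
            f=lambda p:np.r_[[np.r_[fk(q,p,sg)[0]-x,.2*(fk(q,p,sg)[1].inv()*m).as_rotvec()] for q,x,m in zip(Q,P,RM)]].ravel()
            try:o=least_squares(f,[.35,.4,.4,.25,b,t],max_nfev=25)
            except Exception:continue
            if best is None or o.cost<best[0]:best=(o.cost,sg,o.x)
            if best[0]<1e-4:return best
    return best
E
python3 - <<'E'
from kin import *
c,sg,p=fit();print(c,sg,p)
lo=np.array([-3.01,-.46,-1.47,.13,-1,.04,-2.66])+.05;hi=np.array([3.01,2.08,1.51,2.56,4.14,2.09,2.66])-.05
for yaw in(-8,-30,-60,-90):
  for tilt in(0,25,50):
    for g in((.59,.19,.30),(.62,.19,.30)):
      B=R.from_euler("z",yaw,degrees=True)*R.from_euler("y",-tilt,degrees=True)
      T=B*R.from_matrix(np.array([[0,1,0],[1,0,0],[0,0,-1.]]))  # tool x=by, y=bx
      tcp=np.array(g)-T.apply([0,0,.045])
      f=lambda q:np.r_[fk(q,p,sg)[0]-tcp,.3*(fk(q,p,sg)[1].inv()*T).as_rotvec(),.001*(q-Q[-1])]
      o=least_squares(f,np.clip(Q[-1],lo,hi),bounds=(lo,hi))
      a,b=fk(o.x,p,sg);print(yaw,tilt,g,np.linalg.norm(a-tcp).round(4),np.degrees((b.inv()*T).magnitude()).round(1),o.x.round(2))
E
```

```text
8.551069199719133e-06 [-1, 1, -1, 1, -1, 1, -1] [ 0.3821  0.5601  0.3477  0.2999 -0.0733  1.4974]
-8 0 (0.59, 0.19, 0.3) 0.0 0.0 [-0.14  0.66 -0.45  1.52  0.32  1.03 -0.81]
-8 0 (0.62, 0.19, 0.3) 0.0 0.0 [-0.14  0.7  -0.44  1.43  0.32  1.08 -0.78]
-8 25 (0.59, 0.19, 0.3) 0.0 0.0 [-0.51  0.49 -0.01  1.93  0.63  0.42 -1.2 ]
-8 25 (0.62, 0.19, 0.3) 0.0 0.0 [-0.46  0.53 -0.05  1.86  0.61  0.45 -1.15]
-8 50 (0.59, 0.19, 0.3) 0.0 0.0 [-0.04  0.84 -1.14  2.29  1.91  1.41 -2.49]
-8 50 (0.62, 0.19, 0.3) 0.0 0.0 [-0.01  0.86 -1.13  2.22  1.94  1.37 -2.42]
-30 0 (0.59, 0.19, 0.3) 0.0 0.0 [-0.19  0.65 -0.34  1.52  0.24  1.01 -1.13]
-30 0 (0.62, 0.19, 0.3) 0.0 0.0 [-0.19  0.69 -0.34  1.43  0.25  1.06 -1.1 ]
-30 25 (0.59, 0.19, 0.3) 0.0 0.0 [-0.55  0.55 -0.06  1.82  0.69  0.67 -1.65]
-30 25 (0.62, 0.19, 0.3) 0.0 0.0 [-0.53  0.58 -0.05  1.75  0.66  0.69 -1.58]
-30 50 (0.59, 0.19, 0.3) 0.0001 0.0 [-0.75  0.63 -0.07  2.05  1.49  0.86 -2.61]
-30 50 (0.62, 0.19, 0.3) 0.0 0.0 [-0.39  0.73 -0.63  1.99  1.58  1.21 -2.57]
-60 0 (0.59, 0.19, 0.3) 0.0 0.0 [-0.27  0.63 -0.2   1.52  0.14  1.   -1.56]
-60 0 (0.62, 0.19, 0.3) 0.0 0.0 [-0.27  0.68 -0.2   1.43  0.14  1.05 -1.54]
-60 25 (0.59, 0.19, 0.3) 0.0 0.0 [-0.63  0.64  0.01  1.61  0.53  0.97 -1.99]
-60 25 (0.62, 0.19, 0.3) 0.0 0.0 [-0.61  0.68  0.02  1.52  0.51  1.   -1.93]
-60 50 (0.59, 0.19, 0.3) 0.0 0.0 [-0.85  0.77  0.06  1.65  0.91  1.16 -2.42]
-60 50 (0.62, 0.19, 0.3) 0.0 0.0 [-0.84  0.8   0.1   1.57  0.89  1.15 -2.35]
-90 0 (0.59, 0.19, 0.3) 0.0 0.0 [-0.36  0.63 -0.05  1.52  0.03  0.99 -1.99]
-90 0 (0.62, 0.19, 0.3) 0.0 0.0 [-0.34  0.67 -0.05  1.43  0.04  1.04 -1.97]
-90 25 (0.59, 0.19, 0.3) 0.0 0.0 [-0.65  0.75  0.11  1.37  0.32  1.26 -2.27]
-90 25 (0.62, 0.19, 0.3) 0.0 0.0 [-0.62  0.79  0.11  1.27  0.32  1.3  -2.23]
-90 50 (0.59, 0.19, 0.3) 0.0 0.0 [-0.84  0.95  0.26  1.2   0.5   1.53 -2.36]
-90 50 (0.62, 0.19, 0.3) 0.0 0.0 [-0.81  0.99  0.25  1.1   0.51  1.57 -2.32]
```

Run:
```python
from kin import *
sg=[-1,1,-1,1,-1,1,-1];p=[0.3821,0.5601,0.3477,0.2999,-0.0733,1.4974]
lo=np.array([-3.01,-.46,-1.47,.13,-1,.04,-2.66])+.03;hi=np.array([3.01,2.08,1.51,2.56,4.14,2.09,2.66])-.03
M=R.from_matrix(np.array([[0,1,0],[1,0,0],[0,0,-1.]]))
def solve(q0,g,yaw,tilt):
    T=R.from_euler("z",yaw,degrees=True)*R.from_euler("y",-tilt,degrees=True)*M
    tcp=np.array(g)-T.apply([0,0,.045])
    f=lambda q:np.r_[fk(q,p,sg)[0]-tcp,.3*(fk(q,p,sg)[1].inv()*T).as_rotvec(),.002*(q-q0)]
    o=least_squares(f,np.clip(q0,lo+1e-6,hi-1e-6),bounds=(lo,hi));a,b=fk(o.x,p,sg)
    return o.x,np.linalg.norm(a-tcp)+.2*(b.inv()*T).magnitude()
for g in((.59,.19,.29),(.62,.19,.29)):
  for yw in(-8,20,45,70,90):
    q=Q[-1];mx=0;em=0;hist=[]
    for k in range(1,21):q,e=solve(q,(.594+(g[0]-.594)*k/20,-.2+(g[1]+.2)*k/20,.29),-7.5+(yw+7.5)*k/20,0);em=max(em,e)
    for t in range(5,61,5):
        q1,e=solve(q,g,yw,t);mx=max(mx,abs(q1-q).max());em=max(em,e);q=q1
        if t in(25,50,60):hist.append(q.round(2).tolist())
    print(g,yw,"maxstep/5deg",round(mx,2),"err",round(em,4));print(*hist,sep="\n")
```

```text
(0.59, 0.19, 0.29) -8 maxstep/5deg 0.83 err 0.0002
[-0.47, 0.51, -0.06, 1.95, 0.72, 0.41, -1.29]
[-0.2, 0.71, -0.79, 2.3, 1.98, 1.14, -2.63]
[-0.11, 1.06, -1.23, 2.4, 2.05, 1.85, -2.63]
(0.59, 0.19, 0.29) 20 maxstep/5deg 1.21 err 0.0086
[-0.14, 0.51, -0.35, 2.0, 0.64, 0.28, -0.65]
[0.24, 0.79, -1.04, 2.41, 2.44, 0.95, -2.32]
[0.2, 0.92, -1.04, 2.53, 2.64, 1.28, -2.43]
(0.59, 0.19, 0.29) 45 maxstep/5deg 1.01 err 0.0002
[0.21, 0.61, -0.75, 1.94, 0.56, 0.38, -0.07]
[0.62, 1.06, -1.43, 2.29, 2.21, 0.64, -1.42]
[0.65, 1.21, -1.44, 2.39, 2.58, 0.76, -1.61]
(0.59, 0.19, 0.29) 70 maxstep/5deg 0.1 err 0.0
[0.39, 0.77, -1.03, 1.81, 0.53, 0.63, 0.44]
[0.67, 1.01, -1.23, 2.01, 0.57, 0.24, 0.6]
[0.75, 1.16, -1.29, 2.06, 0.62, 0.14, 0.67]
(0.59, 0.19, 0.29) 90 maxstep/5deg 0.07 err 0.0
[0.41, 0.89, -1.15, 1.66, 0.51, 0.87, 0.81]
[0.65, 1.18, -1.37, 1.74, 0.43, 0.72, 1.01]
[0.71, 1.32, -1.44, 1.75, 0.4, 0.7, 1.1]
(0.62, 0.19, 0.29) -8 maxstep/5deg 0.95 err 0.0002
[-0.43, 0.54, -0.1, 1.87, 0.69, 0.44, -1.23]
[-0.27, 0.67, -0.58, 2.23, 2.03, 0.98, -2.63]
[-0.11, 0.96, -1.05, 2.33, 2.11, 1.63, -2.63]
(0.62, 0.19, 0.29) 20 maxstep/5deg 1.13 err 0.0002
[-0.11, 0.55, -0.39, 1.92, 0.63, 0.32, -0.61]
[0.26, 0.8, -1.03, 2.34, 2.43, 0.88, -2.26]
[0.23, 0.94, -1.04, 2.47, 2.67, 1.23, -2.38]
(0.62, 0.19, 0.29) 45 maxstep/5deg 1.11 err 0.0002
[0.21, 0.65, -0.76, 1.86, 0.56, 0.43, -0.03]
[0.61, 1.06, -1.38, 2.2, 2.17, 0.57, -1.35]
[0.65, 1.22, -1.44, 2.3, 2.53, 0.7, -1.53]
(0.62, 0.19, 0.29) 70 maxstep/5deg 0.1 err 0.0
[0.37, 0.81, -1.02, 1.72, 0.52, 0.68, 0.48]
[0.65, 1.04, -1.24, 1.92, 0.55, 0.3, 0.64]
[0.73, 1.19, -1.31, 1.97, 0.59, 0.2, 0.71]
(0.62, 0.19, 0.29) 90 maxstep/5deg 0.07 err 0.0
[0.39, 0.92, -1.13, 1.57, 0.51, 0.93, 0.84]
[0.62, 1.19, -1.36, 1.64, 0.41, 0.78, 1.05]
[0.68, 1.33, -1.43, 1.65, 0.38, 0.75, 1.13]
```

The arm model fits to within 2 mm. Pouring with the basket turned to yaw about 75°, lip towards −y, is smooth and inside all the joint ranges, so I'll carry it over the bin and turn.

Request:
play_rows(
  translation=[
    [0.02,-0.002,0],
    [0.04,-0.005,0],
    [0.05,-0.007,0],
    [0.05,-0.007,0],
    [0.052,-0.007,0],
    [0.05,-0.007,0],
    [0.05,-0.007,0],
    [0.05,-0.007,0],
    [0.04,-0.005,0],
    [0.02,-0.003,0],
    [0,0,0],
  ],
  delta_rot=[
    [0,0,0],
    [0,0,0],
    [0,0,0],
    [0,0,0],
    [0,0,0],
    [0,0,0],
    [0,0,0],
    [0,0,0],
    [0,0,0],
    [0,0,0],
    [0,0,0],
  ],
  grip=[-1,-1,-1,-1,-1,-1,-1,-1,-1,-1,-1],
)

```text
clock: 16.8
tool_pos: [0.5894, 0.2283, 0.3297]
eef_rot: [0.749, 0.663, 0.0, -0.001]
contact_force: [0.6, -0.6, -7.3]
opening: 0.2
finger_force: 40.0
```

Request:
play_rows(
  translation=[
    [0,0,0],
    [0,0,0],
    [0,0,0],
    [0,0,0],
    [0,0,0],
    [0,0,0],
    [0,0,0],
    [0,0,0],
    [0,0,0],
    [0,0,0],
    [0,0,0],
    [0,0,0],
  ],
  delta_rot=[
    [0,0,-4],
    [0,0,-8],
    [0,0,-9],
    [0,0,-9],
    [0,0,-9],
    [0,0,-9],
    [0,0,-9],
    [0,0,-9],
    [0,0,-8],
    [0,0,-6],
    [0,0,-2],
    [0,0,0],
  ],
  grip=[-1,-1,-1,-1,-1,-1,-1,-1,-1,-1,-1,-1],
)

```text
clock: 18.3
tool_pos: [0.5908, 0.2244, 0.3295]
eef_rot: [0.134, 0.991, -0.001, 0.0]
contact_force: [-0.3, 0.1, -7.3]
opening: 0.2
finger_force: 40.0
```

Run:
```python
from h import *
s=r.get_state();print(s["clock"],s["tool_pos"],np.array(s["q"]),R.from_quat(s["eef_rot"]).as_matrix(),s["contact_force"])
a=r.snapshot("top")
for t in("bin","block1"):print(t,[(np.round(x["point"],3).tolist(),round(x["confidence"],2)) for x in r.look_for("top",t)])
w=r.snapshot("wrist")
print([(np.round(x["point"],3).tolist(),round(x["confidence"],2)) for x in r.look_for("wrist","block1")])
cv2.imwrite("pics/t7.png",a);cv2.imwrite("pics/w7.png",w)
```

```text
18.3 [0.5908 0.2244 0.3295] [-0.0156  0.7758 -0.8265  1.4918  0.6036  1.1423  0.3476] [[-0.9641  0.2655  0.0001]
 [ 0.2655  0.9641 -0.0016]
 [-0.0006 -0.0015 -1.    ]] [-0.3422  0.1189 -7.332 ]
bin [([0.662, 0.214, 0.047], 0.64)]
block1 []
[([0.553, 0.216, 0.194], 0.79), ([0.545, 0.183, 0.192], 0.64), ([0.577, 0.272, 0.189], 0.55)]
```

All three blocks are still in the basket and its back points to +y. Lowering slightly and tipping nose-down gradually.

Request:
play_rows(
  translation=[
    [0,0,0.012],
    [0,0,0.012],
    [0,0,0],
    [0,0,0],
    [0,0,0],
    [0,0,0],
    [0,0,0],
    [0,0,0],
    [0,0,0],
    [0,0,0],
    [0,0,0],
    [0,0,0],
    [0,0,0],
    [0,0,0],
    [0,0,0],
  ],
  delta_rot=[
    [0,0,0],
    [0,0,0],
    [-4,0,0],
    [-4,0,0],
    [-3,0,0],
    [-3,0,0],
    [-2,0,0],
    [-2,0,0],
    [-3,0,0],
    [-3,0,0],
    [-3,0,0],
    [-2,0,0],
    [-2,0,0],
    [-2,0,0],
    [-2,0,0],
  ],
  grip=[-1,-1,-1,-1,-1,-1,-1,-1,-1,-1,-1,-1,-1,-1,-1],
)

```text
clock: 20.42
tool_pos: [0.5905, 0.2265, 0.3061]
eef_rot: [0.126, 0.945, 0.299, 0.04]
contact_force: [0.3, 0.7, -3.7]
opening: 0.201
finger_force: 40.0
```

Request:
play_rows(
  translation=[
    [0,0,0],
    [0,0,0],
    [0,0,0],
    [0,0,0],
    [0,0,0],
    [0,0,0],
    [0,0,0],
    [0,0,0],
    [0,0,0],
    [0,0,0],
    [0,0,0],
  ],
  delta_rot=[
    [-2,0,0],
    [-2,0,0],
    [-2,0,0],
    [-2,0,0],
    [-2,0,0],
    [-2,0,0],
    [-2,0,0],
    [-1,0,0],
    [0,0,0],
    [0,0,0],
    [0,0,0],
  ],
  grip=[-1,-1,-1,-1,-1,-1,-1,-1,-1,-1,-1],
)

```text
clock: 21.8
tool_pos: [0.5904, 0.2265, 0.306]
eef_rot: [0.12, 0.898, 0.419, 0.056]
contact_force: [0.2, 0.3, -3.7]
opening: 0.201
finger_force: 40.0
```

Run:
```python
from h import *
F=[];
for i in range(4):
    b=r.snapshot("side" if i%2 else "top");F.append(r.get_state()["contact_force"])
    if i%2==0:a=b
s=r.get_state();print(s["clock"],s["tool_pos"],np.array(s["q"]),R.from_quat(s["eef_rot"]).as_matrix(),np.mean(F,0))
w=r.snapshot("wrist")
for n in("side","top","wrist"):
  print(n,[(np.round(x["point"],3).tolist(),round(x["confidence"],2)) for x in r.look_for(n,"block1")])
C=np.zeros((600,800,3),np.uint8);C[:300,:400]=cv2.resize(b[90:240,260:460],(400,300));C[:300,400:]=cv2.resize(a[130:230,190:323],(400,300),interpolation=cv2.INTER_CUBIC);C[300:,:480]=cv2.resize(w,(480,300))
cv2.imwrite("pics/c8.png",C)
```

```text
22.0 [0.5903 0.2264 0.3059] [ 0.4765  0.9909 -1.1905  1.8852  0.6191  0.243   0.5284] [[-0.9651  0.1682  0.2009]
 [ 0.262   0.6205  0.7392]
 [-0.0003  0.766  -0.6429]] [-0.0592  0.0455 -3.2556]
side [([0.663, -0.382, 0.008], 0.57)]
top [([0.666, -0.373, 0.019], 0.62), ([0.622, 0.346, 0.261], 0.51)]
wrist []
```

View pics/c8.png

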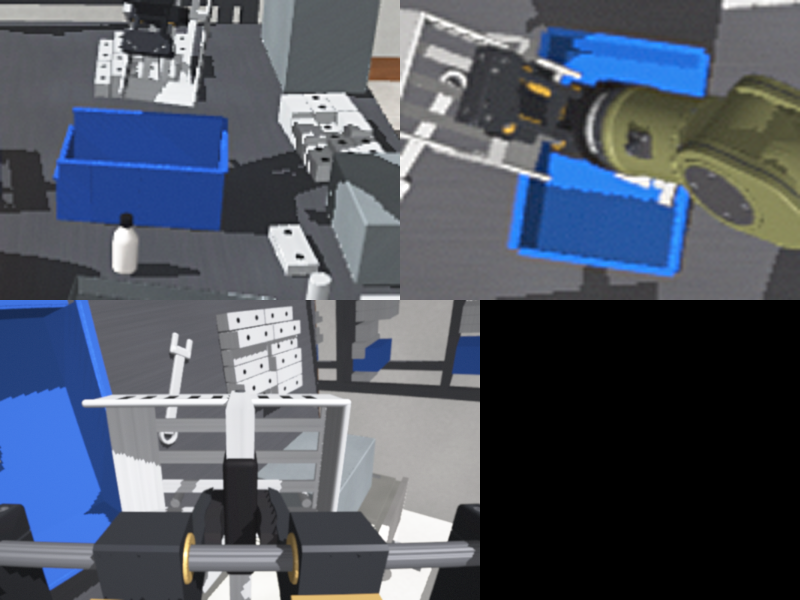

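The weight is down to 3.3 N, which is the basket alone. The wrist view shows bare webs in the basket, and the top view shows the blocks in the bin near (660,190). Bringing the basket back upright and home.

Request:
play_rows(
  translation=[
    [0,0,0],
    [0,0,0],
    [0,0,0],
    [0,0,0],
    [0,0,0],
    [0,0,0],
    [0,0,0],
    [0,0,0],
    [0,0,0],
    [0,0,-0.015],
    [0,0,-0.015],
    [0,0,0],
  ],
  delta_rot=[
    [3,0,0],
    [6,0,0],
    [7,0,0],
    [7,0,0],
    [7,0,0],
    [7,0,0],
    [6,0,0],
    [5,0,0],
    [2,0,0],
    [0,0,0],
    [0,0,0],
    [0,0,0],
  ],
  grip=[-1,-1,-1,-1,-1,-1,-1,-1,-1,-1,-1,-1],
)

```text
clock: 23.7
tool_pos: [0.5911, 0.2263, 0.3379]
eef_rot: [0.133, 0.991, 0.002, 0.002]
contact_force: [0.9, -0.1, -3.0]
opening: 0.2
finger_force: 40.0
```

Request:
play_rows(
  translation=[
    [0,0,0],
    [0,0,0],
    [0,0,0],
    [0,0,0],
    [0,0,0],
    [0,0,0],
    [0,0,0],
    [0,0,0],
    [0,0,0],
    [0,0,0],
    [0,0,0],
    [0,0,0],
  ],
  delta_rot=[
    [0,0,5],
    [0,0,8],
    [0,0,9],
    [0,0,9],
    [0,0,9],
    [0,0,9],
    [0,0,9],
    [0,0,9],
    [0,0,9],
    [0,0,6],
    [0,0,3],
    [0,0,0],
  ],
  grip=[-1,-1,-1,-1,-1,-1,-1,-1,-1,-1,-1,-1],
)

```text
clock: 25.2
tool_pos: [0.5902, 0.2259, 0.3356]
eef_rot: [0.767, 0.642, -0.0, -0.0]
contact_force: [0.3, 0.3, -3.0]
opening: 0.201
finger_force: 40.0
```

Run:
```python
from h import *
s=r.get_state();Rm=R.from_quat(s["eef_rot"]).as_matrix()
r.snapshot("top")
print(s["clock"],s["tool_pos"],Rm,s["contact_force"],"move",Rm.T@(np.array([.595,-.19,.33])-s["tool_pos"]))
print([(np.round(x["point"],3).tolist(),round(x["confidence"],2)) for x in r.look_for("top","block1")])
```

```text
25.2 [0.5902 0.2259 0.3356] [[ 0.1767  0.9843 -0.0002]
 [ 0.9843 -0.1767 -0.    ]
 [-0.0001 -0.0002 -1.    ]] [ 0.2593  0.2885 -2.9799] move [-0.4085  0.0782  0.0056]
[([0.538, 0.14, 0.044], 0.63), ([0.57, 0.174, 0.017], 0.55), ([0.56, 0.141, 0.045], 0.47), ([0.663, -0.374, 0.014], 0.47)]
```

Request:
play_rows(
  translation=[
    [-0.02,0.004,0],
    [-0.04,0.007,0],
    [-0.048,0.009,0],
    [-0.05,0.01,0],
    [-0.05,0.01,0],
    [-0.05,0.01,0],
    [-0.05,0.009,0],
    [-0.05,0.009,0],
    [-0.035,0.007,0],
    [-0.015,0.003,0],
    [0,0,0.03],
    [0,0,0.035],
    [0,0,0.035],
    [0,0,0.025],
    [0,0,0.015],
    [0,0,0],
    [0,0,0],
  ],
  delta_rot=[
    [0,0,0],
    [0,0,0],
    [0,0,0],
    [0,0,0],
    [0,0,0],
    [0,0,0],
    [0,0,0],
    [0,0,0],
    [0,0,0],
    [0,0,0],
    [0,0,0],
    [0,0,0],
    [0,0,0],
    [0,0,0],
    [0,0,0],
    [0,0,0],
    [0,0,0],
  ],
  grip=[-1,-1,-1,-1,-1,-1,-1,-1,-1,-1,-1,-1,-1,-1,-1,-1,-1],
)

```text
clock: 27.42
tool_pos: [0.5956, -0.189, 0.1969]
eef_rot: [0.767, 0.642, 0.001, 0.001]
contact_force: [0.6, -0.2, -3.6]
opening: 0.2
finger_force: 40.0
```

Request:
play_rows(
  translation=[
    [0,0,0.008],
    [0,0,0.008],
    [0,0,0.005],
    [0,0,0.003],
    [0,0,0],
    [0,0,0],
  ],
  delta_rot=[
    [0,0,0],
    [0,0,0],
    [0,0,0],
    [0,0,0],
    [0,0,0],
    [0,0,0],
  ],
  grip=[-1,-1,-1,-1,-1,-1],
)

```text
clock: 28.18
tool_pos: [0.5953, -0.1883, 0.1779]
eef_rot: [0.767, 0.642, 0.0, 0.001]
contact_force: [-12.3, 4.4, 39.7]
opening: 0.202
finger_force: 40.0
```

Request:
play_rows(
  translation=[
    [0,0,0.001],
    [0,0,0.001],
    [0,0,0],
  ],
  delta_rot=[
    [0,0,0],
    [0,0,0],
    [0,0,0],
  ],
  grip=[-1,-1,-1],
)

```text
clock: 28.55
tool_pos: [0.5953, -0.1882, 0.1777]
eef_rot: [0.767, 0.641, 0.0, 0.002]
contact_force: [-16.7, 3.9, 52.5]
opening: 0.198
finger_force: 40.0
```

Run:
```python
from h import *
s=r.get_state();print(s["clock"],s["tool_pos"],s["contact_force"],s["moment"])
for n in("side","wrist"):
    im=r.snapshot(n);cv2.imwrite(f"pics/p_{n}.png",im)
    for t in("slug1","basket_lip","basket_floor"):print(n,t,[(np.round(x["point"],3).tolist(),round(x["confidence"],2)) for x in r.look_for(n,t)])
for x in r.silhouettes("side","basket"):
    ys,xs=np.where(x["pixels"]);print(x["confidence"],xs.min(),xs.max(),ys.min(),ys.max())
    if 300<xs.mean()<400:
        m=x["pixels"]; 
        for c in range(xs.min(),xs.max()+1,5):
            k=np.where(m[:,c])[0]
            if len(k):print(c,k.min(),k.max(),end="; ")
        print()
# predicted basket keypoints for upright basket held at nominal grip height
o=np.array(s["tool_pos"])-[0,0,.1665];B=R.from_quat(s["eef_rot"])*R.from_matrix(np.array([[0,1,0],[1,0,0],[0,0,-1.]])).inv()
for k in((-.075,-.057,.065),(.078,-.057,.065),(-.075,-.057,.022),(.078,-.057,.022),(-.112,-.057,.037)):print(k,proj("side",o+B.apply(k)).round(1))
```

```text
28.55 [ 0.5953 -0.1882  0.1777] [-16.7396   3.9487  52.5056] [ 0.6882  3.5402 -0.0223]
side slug1 []
side basket_lip [([0.581, -0.19, 0.052], 0.87), ([0.269, -0.204, 0.037], 0.7), ([0.289, 0.226, 0.043], 0.64)]
side basket_floor [([0.271, -0.204, 0.042], 0.87), ([0.289, 0.229, 0.042], 0.61), ([0.579, -0.191, 0.046], 0.59)]
wrist slug1 []
wrist basket_lip [([0.589, -0.17, 0.037], 0.58)]
wrist basket_floor [([0.594, -0.17, 0.04], 0.74)]
0.94 218 258 141 193
0.69 297 383 212 285
297 257 257; 302 246 271; 307 228 272; 312 229 272; 317 229 279; 322 230 274; 327 230 274; 332 231 274; 337 231 275; 342 233 274; 347 219 276; 352 212 276; 357 233 277; 362 233 278; 367 234 278; 372 235 284; 377 236 280; 382 236 260; 
(-0.075, -0.057, 0.065) [313.7 254.8]
(0.078, -0.057, 0.065) [381.5 261.8]
(-0.075, -0.057, 0.022) [313.5 269.5]
(0.078, -0.057, 0.022) [379.9 276.5]
(-0.112, -0.057, 0.037) [297.7 262.7]
```

The basket has slipped about 9 mm down in the grip: the side silhouette sits level and 3–4 px lower than nominal. It is therefore standing level on the pan floor. I'll relieve the press and then release.

Request:
play_rows(
  translation=[
    [0,0,-0.003],
    [0,0,-0.003],
    [0,0,0],
    [0,0,0],
  ],
  delta_rot=[
    [0,0,0],
    [0,0,0],
    [0,0,0],
    [0,0,0],
  ],
  grip=[-1,-1,-1,-1],
)

```text
clock: 29.5
tool_pos: [0.5954, -0.1886, 0.178]
eef_rot: [0.767, 0.642, 0.001, 0.001]
contact_force: [-5.3, 1.9, 15.9]
opening: 0.202
finger_force: 40.0
```

Request:
play_rows(
  translation=[
    [0,0,-0.0015],
    [0,0,-0.001],
    [0,0,0],
    [0,0,0],
  ],
  delta_rot=[
    [0,0,0],
    [0,0,0],
    [0,0,0],
    [0,0,0],
  ],
  grip=[-1,-1,-1,-1],
)

```text
clock: 30.0
tool_pos: [0.5953, -0.189, 0.1782]
eef_rot: [0.767, 0.642, 0.0, 0.0]
contact_force: [0.6, 1.1, 2.3]
opening: 0.199
finger_force: 40.0
```

Request:
play_rows(
  translation=[
    [0,0,0],
    [0,0,0],
    [0,0,0],
    [0,0,0],
    [0,0,0],
    [0,0,0],
    [0,0,-0.015],
    [0,0,-0.03],
    [0,0,-0.04],
    [0,0,-0.04],
    [0,0,-0.03],
    [0,0,0],
    [0,0,0],
  ],
  delta_rot=[
    [0,0,0],
    [0,0,0],
    [0,0,0],
    [0,0,0],
    [0,0,0],
    [0,0,0],
    [0,0,0],
    [0,0,0],
    [0,0,0],
    [0,0,0],
    [0,0,0],
    [0,0,0],
    [0,0,0],
  ],
  grip=[-0.4,-0.2,0,0.2,0.4,0.4,0.4,0.4,0.4,0.4,0.4,0.4,0.4],
)

```text
clock: 31.62
tool_pos: [0.5943, -0.1891, 0.3329]
eef_rot: [0.767, 0.641, -0.0, -0.0]
contact_force: [0.4, -0.6, 0.3]
opening: 0.7
finger_force: 0.0
```

Request:
play_rows(
  translation=[
    [-0.03,0,0],
    [-0.05,0,0],
    [-0.05,0,0],
    [-0.05,0,0],
    [-0.05,0,0],
    [-0.03,0,0],
    [0,0,0],
    [0,0,0],
  ],
  delta_rot=[
    [0,0,0],
    [0,0,0],
    [0,0,0],
    [0,0,0],
    [0,0,0],
    [0,0,0],
    [0,0,0],
    [0,0,0],
  ],
  grip=[0.4,0.4,0.4,0.4,0.4,0.4,0.4,0.4],
)

```text
clock: 32.62
tool_pos: [0.5492, -0.4432, 0.3322]
eef_rot: [0.767, 0.642, 0.0, -0.001]
contact_force: [0.5, 1.8, 0.0]
opening: 0.699
finger_force: 0.0
```

Run:
```python
from h import *
s=r.get_state();print(s["clock"],s["tool_pos"],s["contact_force"])
for n in("side","top"):
    cv2.imwrite(f"pics/e_{n}.png",r.snapshot(n))
    for t in("basket","basket_grip","block1","slug1","oil_bottle","dowel","die_plate"):
        print(n,t,[(np.round(x["point"],3).tolist(),round(x["confidence"],2)) for x in r.look_for(n,t)])
    for x in r.silhouettes(n,"basket"):
        ys,xs=np.where(x["pixels"]);print(n,x["confidence"],xs.min(),xs.max(),ys.min(),ys.max(),xs.mean(),ys.mean())
# handle
im=cv2.imread("pics/e_top.png");sub=im[165:195,365:405];d=(sub.max(2)<55).astype(np.uint8)
n,l,st,ce=cv2.connectedComponentsWithStats(d);k=1+np.argmax(st[1:,4]);print(st[k],at_z("top",365+ce[k][0],165+ce[k][1],.136))
```

```text
32.625 [ 0.5492 -0.4432  0.3322] [0.4695 1.8008 0.0233]
side basket [([0.264, -0.206, 0.035], 0.97), ([0.291, 0.228, 0.043], 0.86), ([0.578, -0.227, 0.043], 0.69)]
side basket_grip [([0.286, 0.221, 0.047], 0.8), ([0.579, -0.225, 0.04], 0.76), ([0.266, -0.203, 0.039], 0.68)]
side block1 [([0.664, -0.384, 0.009], 0.75)]
side slug1 []
side oil_bottle []
side dowel [([0.783, -0.117, 0.037], 0.64)]
side die_plate [([0.781, 0.009, 0.019], 0.69)]
side 0.89 218 258 142 193 238.69041278295606 166.52330226364847
side 0.82 298 383 217 285 341.96204146730463 254.40287081339713
top basket [([0.266, -0.209, 0.034], 0.84), ([0.284, 0.244, 0.034], 0.81), ([0.579, -0.194, 0.031], 0.62)]
top basket_grip [([0.581, -0.188, 0.038], 0.92), ([0.266, -0.208, 0.036], 0.69)]
top block1 [([0.567, 0.178, 0.02], 0.63), ([0.66, -0.375, 0.015], 0.42), ([0.538, 0.136, 0.044], 0.4), ([0.56, 0.146, 0.049], 0.37)]
top slug1 []
top oil_bottle [([0.536, 0.002, 0.056], 0.6), ([0.49, -0.457, 0.019], 0.35), ([0.568, 0.178, 0.02], 0.3)]
top dowel []
top die_plate [([0.781, 0.032, 0.017], 0.92)]
top 0.68 353 413 254 298 386.07654320987655 277.891975308642
top 0.67 355 400 150 212 377.27066748315985 181.32271892222903
top 0.31 440 466 177 229 452.8970588235294 206.46323529411765
[  5   5  23  10 117] [ 0.5927 -0.1893  0.136 ]
```

```bash
python3 -c "
from plant import r
print(r.finish_job())"
```

```text
the job is handed in; nothing more can be done
None
```

The job is handed in at 32.6 s; I saw no verdict. I counted five slugs in the pan before the pour, the detector then found three blocks in the blue bin, the basket stands upright in the pan, and the arm is clear.

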